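# Lock the filter cap on the compost bin

### The arm

A 6-joint arm with a two-finger parallel gripper is mounted at the origin on the work surface. World frame = base frame: x ahead of the robot, y to its left, z up, the work surface at z = 0. Lengths are in m, angles in rad, forces in N, time in s.
With the tool pointing down it reaches from about 0.35 to 0.975 m from the base axis. Payload 4.9 kg.
Tool frame: the origin (TCP) lies midway between the tips of the shut fingers; the grasp point (between the pads) lies 19 mm behind it; z points along the fingers, y is the line along which they close (so a half turn about z gives the same grasp; the last joint's range is limited). The gripper opens to 85 mm and grips with 20 to 120 N. Pads are 22 mm wide; open, the fingers measure 114 mm over their backs; the gripper's body (76 mm by 85 mm) begins 54 mm behind the grasp point. The pads swing forward as they close: fully open they stand 13 mm farther back than shut.
Start: joints at [-0.119, 0.053, 1.613, -0, 1.476, -0.119], TCP at [0.625, 0, 0.231] pointing down, gripper open.
Joint ranges: [-3.01, 3.01], [-1.01, 2.22], [0.06, 2.58], [-1.02, 4.17], [0.09, 2.62], [-3.14, 3.14]. Speed limits (rad/s): [2.57, 2.57, 3.14, 3.14, 3.14, 3.14].

### API

Orientations are given as a rotation vector (axis times angle).
In Python, from station import ctrl gives the robot as it stands.
- The arm moves only by the tool carry_out, never from a script. Its argument "moves" is a list of rows, each an object of numbers: "x", "y", "z": the shift along the tool's x, y, z in units of 25 mm (1.0 is 25 mm); "turn": the turn about the tool's z in rad. In form: [{"x": .., "y": .., "z": .., "turn": ..}, ...]. A call has exactly 8 rows; each row shifts and turns the commanded pose from where the row before left it, along the tool's axes as they then stand; what a row does not reach is not made up. A row lasts 1/10 s, in which the tool goes at most 50 mm and 8.59 degrees, less where a joint would pass 70% of its speed; a pose out of reach is approached as far as the arm can. A call is refused whole if a number of a shift passes 1 or a number of a turn 0.15, either way. A call with a gripper value outside its range is refused whole. "grip" is the finger opening in mm, from 0 to 85.4, set as the call begins (left out, the last holds). The fingers move at their own pace and stop on an object; "newtons" is the grip in N (left out, the last holds). Time passes only in rows, so rows that do not move let the fingers close, or fill a call up. It gives the time, the measured TCP pose, the force, the opening and the grip force at its end, in the units of the state.
- ctrl.get_obs(): the state, without advancing time (a new reading comes with each control period).
- ctrl.get_image(name): name is "scene" or "side" or "wrist"; returns the picture (384x512x3 uint8, red, green, blue); there is no depth.
- ctrl.calibration(name): a dict with "fx", "fy", "cx", "cy" (pixels), "k1" (the pictures are not rectified: a ray, as slopes to the right and down, at radius r is drawn at 1 + k1 r^2 times it, then the intrinsics apply), "R" (3x3) and "t" (3): a world point X has camera coordinates R X + t; the wrist camera has in their place "T_tool_cam" (4x4, takes a point from camera to tool coordinates, whose origin is the TCP and whose axes are the flange's). Camera axes: x right, y down, z forward; pixel columns grow to the right and rows downward; lengths in m; the calibration is good to about 2 mm. A picture is of the moment at which its call begins: read the wrist's pose just before it. calibration takes no time and is no camera call.
- ctrl.finish_job(): hands the job in; it is judged then, once.
Trained networks look in the newest picture that a camera, given by its name, has taken for a name from the list of things; names that differ only in an ending like _2 or _b are one class to them, and where a whole thing is asked for, a point or a joint stands for the part that bears it (a point fixed in the world has none). Each returns a list of dicts, best first, with "confidence" (0 to 1); they miss things now and then, are a little off and sometimes report something else, mostly with a low value. They report only what shows in the picture. A call takes as long as a camera call. They do not tell look-alikes from the thing itself.
- ctrl.look_for(camera, query): "rect" ([left, top, width, height] in pixels, round what is visible of it).
- ctrl.mark_of(camera, query): "pixel" ([column, row] in pixels: a listed point, or the origin of a listed thing).
The state is a dict: "t": time; "q": joint angles; "dq": joint speeds; "effort": joint torques, N m; "tool_pos": TCP position; "tool_rot": TCP orientation; "contact_force": force on the tool from outside, world axes, zero at the start; "wrist_torque": the same for the moment, N m; "opening": finger opening in m; "grip_force": force on a finger pad.
Only numpy, scipy, OpenCV 4.12 (cv2) and the standard library are available. Lean on these libraries where they do the work, as an engineer would, in place of code of your own. Each camera call takes 0.05 s, during which the arm holds its last target. There are 200 camera calls.

### The job

Put the loose filter cap back on the collar on top of the compost bin and lock it: feel for the notches with its two lugs, press it down gently against the spring, turn it a quarter turn clockwise to the stop and let it rise until it clicks into its locked place. Do not force it, leave the other things on the cart alone, and let go of the cap at the end.

Things in the scene. Friction and masses are not known exactly. Their poses are not given: they have to be found in the camera images.
- cap: Grey plastic filter cap, 47 mm tall, 60 to 120 g, upright on the cart. Origin: centre of its underside, z up. A 40 mm diameter spigot (0 to 21 mm up) carries the lugs; above it a knurled drum; a soft black seal under the drum offers no resistance. A thin raised rib across the flat top lies along the cap's x axis, in line with its two lugs.
- cap_drum (a point): Centre of the cap's drum, the part to grip, 34 mm above the cap's origin. The drum is round, 64 mm in diameter, 26 mm high (21 to 47 mm above the origin); grip it at any yaw. Let go half-way, the cap stays in the collar, so it can be regripped; it can slip a little in the grip when turned against a stop.
- cap_lug (a point): Centre of the cap's lug at its +x side, 21 mm from the axis; the other lug is opposite, at -x. Each is 12 mm wide, 5 mm thick (6 to 11 mm above the cap's origin) and reaches out to 25 mm from the axis. The spigot below the lugs is a 6 mm pilot, chamfered over its lowest 2.5 mm.
- port (a point): Centre of the collar's mouth at its rim, 188 mm above the cart; axes as the bin's. Grey ring, 62 mm across, 23 mm high, 43 mm bore with two opposite notches 16 mm wide. THE NOTCHES' ANGLE IS NOT MEASURED: their line lies up to 0.6 rad either side of the bin's x axis. Lugs on the rim: cap origin 6 mm below this point; within 0.07 rad of the notches they drop in, either way round.
- pressed (a point): Where the cap's origin lies when its lugs are pressed on the collar's inner floor, 20 mm below the rim. From 10 mm below the rim downwards the spring-loaded filter cartridge pushes up (1.2 N per mm, 9 to 12 N at the bottom). Only between 17.5 and 20 mm below the rim can the cap turn, clockwise seen from above, under the collar's lips; anticlockwise is blocked.
- locked (a point): Where the cap's origin lies when locked, 14.5 mm below the rim on the collar's axis. 90 degrees (give or take 4) clockwise of the notches the lugs meet a hard stop, below pockets 3 mm higher than the lips; let up there, the spring lifts the cap into them with a click. Let up before that, it stays at 17.5 mm; in the notches it rises to about 10 mm below the rim.
- bin: Grey plastic tilt-out compost bin, fixed on the cart: 200 mm deep (x), 220 mm wide (y), lid top at 165 mm, bucket with a pull lip on its +x side. Origin: under its centre. The collar is clamped in mid-lid, at whatever angle it was tightened, and does not turn. Lugs and collar crack if cap and bin press on each other with more than 60 N in all: pressing plus turning hard on the stop, where 1 N m makes about 45 N.
- mug: white ceramic mug, 82 mm across, 92 mm tall, handle towards its +y; origin under its centre
- tin: closed round steel tea tin, 65 mm across, 50 mm tall, smooth, wider at its lid; origin under its centre. Not the cap
- ramekin: small white ceramic dish, 76 mm across, 42 mm tall; origin under its centre
- spoon: wooden cooking spoon, 260 mm long, lying along its x; origin under its middle
- jar: closed glass jar with a steel lid, 68 mm across, 98 mm tall; origin under its centre
- opener: steel can opener with two handles and a butterfly key, 186 mm long along its x, 31 mm high; origin on the cart surface, 66 mm from its head end
- scoop: red plastic scoop, 160 mm long along its x, 34 mm high; origin under the rear part of its tray
Things that resemble listed ones, but are neither listed nor needed, are in the scene too. What is shaped like the cap but orange or pink is not meant.

How it is judged:
By the outcome, as a careful person would: the job done as asked, in the order asked, and still so for the second after the job is handed in, with the robot touching nothing.
It also fails if it takes over 67 s, if anything falls off the work surface, if the arm or the gripper's body presses on something with over 40 N, if the wrist force passes 120 N, or if a joint passes its speed limit or range.

## Working session

There is one attempt and no reset: what is moved stays moved. The work goes in short steps, Python scripts to look and compute and a tool call to move; the robot and the scene stay as the last step left them, time stands still between calls to the robot, and variables do not carry over. Pictures are saved under pics/ and viewed, at most 10 in all, crops included, and the job is handed in when it is done.

Besides the shell and the picture viewer there is one more tool, called after "Emit:" in YAML: its name, and indented under it one key for each argument. carry_out: Moves the arm, as the interface text tells. Its arguments: {"type":"object","properties":{"moves":{"type":"array"},"grip":{"type":"number"},"newtons":{"type":"number"}},"required":["moves"]}

```bash
mkdir -p pics
cat > h.py <<'E'
import numpy as np, cv2
from station import ctrl
from scipy.spatial.transform import Rotation as Ro
def cam(name,obs=None):
    c=ctrl.calibration(name)
    if name=="wrist":
        T=np.array(c["T_tool_cam"]); o=obs or ctrl.get_obs()
        Rt=Ro.from_rotvec(o["tool_rot"]).as_matrix()
        Rwc=Rt@T[:3,:3]; p=Rt@T[:3,3]+np.array(o["tool_pos"])
        return c,Rwc.T,-Rwc.T@p
    return c,np.array(c["R"]),np.array(c["t"])
def ray(name,px,obs=None):
    c,R,t=cam(name,obs)
    d=np.array([(px[0]-c["cx"])/c["fx"],(px[1]-c["cy"])/c["fy"]]); u=d.copy()
    for _ in range(20): u=d/(1+c["k1"]*(u@u))
    v=R.T@np.array([u[0],u[1],1]); return -R.T@t, v/np.linalg.norm(v)
def atz(name,px,z,obs=None):
    p,v=ray(name,px,obs); return p+v*(z-p[2])/v[2]
def proj(name,X,obs=None):
    c,R,t=cam(name,obs); q=R@np.array(X)+t; u=q[:2]/q[2]; u=u*(1+c["k1"]*(u@u))
    return np.array([u[0]*c["fx"]+c["cx"],u[1]*c["fy"]+c["cy"]])
def tri(a):
    A=np.zeros((3,3));b=np.zeros(3)
    for p,v in a:
        P=np.eye(3)-np.outer(v,v);A+=P;b+=P@p
    return np.linalg.solve(A,b)
def save(im,f,k=1): cv2.imwrite("pics/"+f,cv2.resize(im[:,:,::-1],None,fx=k,fy=k,interpolation=cv2.INTER_CUBIC))
E
python3 - <<'E'
from h import *
ims=[]
for n in("scene","side","wrist"):
    im=ctrl.get_image(n); save(im,n+"0.png",1.5 if n!="wrist" else 1)
    for q in("cap","cap_drum","port","bin"):
        print(n,q,[(np.round(d["pixel"]).tolist(),round(d["confidence"],2)) for d in ctrl.mark_of(n,q)][:4])
o=ctrl.get_obs();print(o["t"],o["tool_pos"],o["tool_rot"],o["opening"])
for n in("scene","side"):
    c=ctrl.calibration(n);print(n,-np.array(c["R"]).T@c["t"])
E
```

```text
scene cap [([214.0, 201.0], 0.77), ([248.0, 195.0], 0.77), ([241.0, 228.0], 0.7), ([195.0, 158.0], 0.55)]
scene cap_drum [([214.0, 168.0], 0.89), ([239.0, 224.0], 0.89), ([194.0, 146.0], 0.78), ([211.0, 192.0], 0.67)]
scene port [([314.0, 191.0], 0.98)]
scene bin [([306.0, 233.0], 0.85), ([308.0, 197.0], 0.28)]
side cap [([178.0, 321.0], 0.98), ([227.0, 246.0], 0.87), ([206.0, 286.0], 0.82), ([246.0, 270.0], 0.75)]
side cap_drum [([227.0, 235.0], 0.96), ([205.0, 277.0], 0.88), ([248.0, 260.0], 0.86), ([275.0, 228.0], 0.83)]
side port [([248.0, 154.0], 0.69), ([332.0, 232.0], 0.45)]
side bin [([255.0, 203.0], 0.77), ([302.0, 263.0], 0.28)]
wrist cap [([150.0, 270.0], 0.86), ([119.0, 208.0], 0.82), ([42.0, 320.0], 0.78), ([224.0, 214.0], 0.71)]
wrist cap_drum [([107.0, 214.0], 0.86), ([220.0, 228.0], 0.83), ([28.0, 336.0], 0.7), ([66.0, 295.0], 0.63)]
wrist port [([156.0, 17.0], 0.79)]
wrist bin [([204.0, 66.0], 0.96), ([150.0, 270.0], 0.17)]
0.75 [6.25002464e-01 1.25239471e-07 2.31324512e-01] [2.22140824e+00 2.22139188e+00 3.12935922e-05] 0.08524238118416941
scene [1.21246342 0.04763944 0.97793874]
side [ 0.28223646 -0.82115449  0.67144753]
```

View pics/scene0.png

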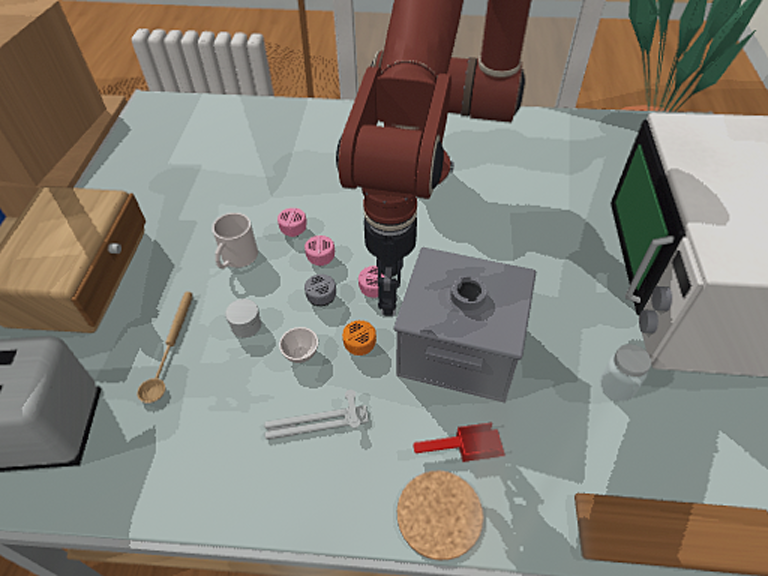

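View pics/side0.png

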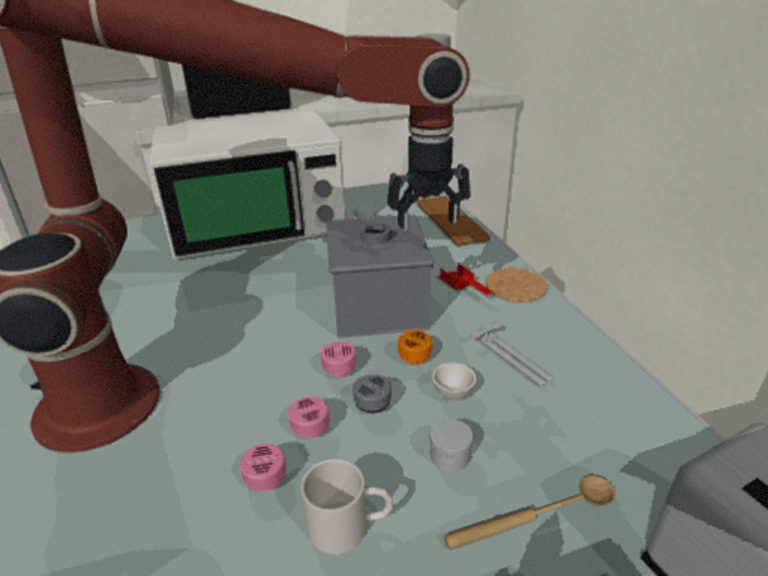

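The scene view shows the grey cap at about (213,193) and the collar at about (312,194). The side view shows them at (248,260) and (249,154). Candidates for the cap, in scene pixels:
- **Pink caps:** (195,147), (213,166) and (246,187).
- **Orange cap:** (240,225).
- **Grey smooth tin:** (162,211).
- **Grey ribbed cap:** (213,193). Only this one is grey with a slotted, ribbed top.

Next I confirm it in a crop and measure.

Run:
```python
from h import *
cap=tri([ray("scene",(211,192)),ray("side",(248,260))])
port=tri([ray("scene",(314,191)),ray("side",(248,154))])
print("cap_drum",cap,"port",port)
print(atz("scene",(211,192),.034),atz("side",(248,260),.034),atz("scene",(314,191),.188),atz("side",(248,154),.188))
print("wrist proj",proj("wrist",[cap[0],cap[1],.047]),proj("wrist",[port[0],port[1],.188]))
a=cv2.imread("pics/scene0.png")[250:335,280:360]; b=cv2.imread("pics/wrist0.png")
c=cv2.imread("pics/scene0.png")[240:360,390:545]
u,v=np.clip(proj("wrist",[cap[0],cap[1],.047]).astype(int),[60,60],[450,320]); 
w=b[v-60:v+60,u-60:u+60]
f=lambda x:cv2.resize(x,(390,390),interpolation=cv2.INTER_CUBIC)
cv2.imwrite("pics/crop1.png",np.hstack([f(w),f(c)]))
```

```text
cap_drum [ 0.46331362 -0.16732403  0.04110173] port [0.55771539 0.13458637 0.18359276]
[ 0.45948838 -0.16984822  0.034     ] [ 0.46431223 -0.15809921  0.034     ] [0.55875028 0.1353753  0.188     ] [0.55594068 0.12220993 0.188     ]
wrist proj [141.58762193 293.8272895 ] [139.94530784  14.00043599]
```

View pics/crop1.png

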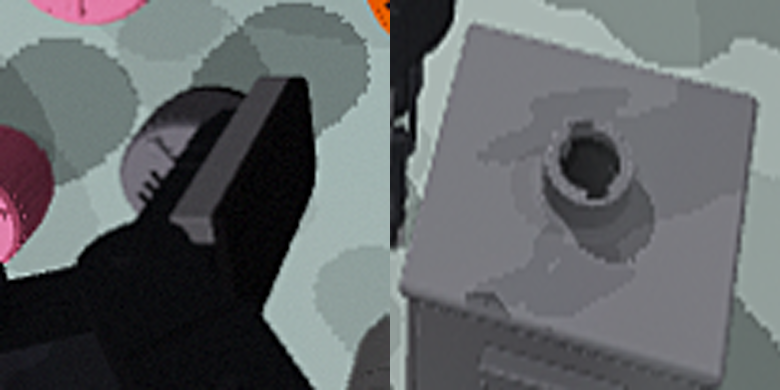

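View pics/wrist0.png

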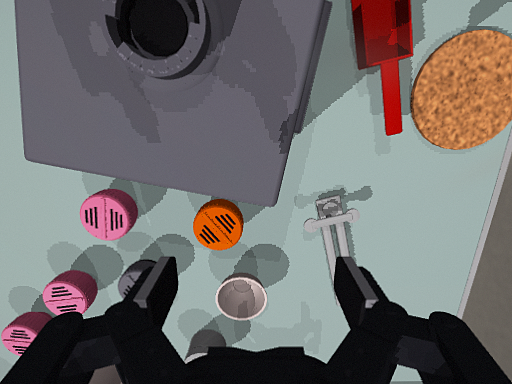

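The crop confirms it: the grey slotted cap is at wrist (140,285), and nothing else grey matches. The collar notches show at the top left and bottom right of the ring, so they lie roughly along x. I'll move near the cap for a closer wrist view.

Emit:
carry_out:
  moves:
    - {"x": -1,"y": -0.8}
    - {"x": -1,"y": -0.8}
    - {"x": -1,"y": -0.8}
    - {"x": -1,"y": -0.8}
    - {"x": -1,"y": -0.8}
    - {"x": -1,"y": -0.8}
    - {"x": -1,"y": -0.8}
    - {"x": -1,"y": -0.8}

```text
validation failed for argument at $.mo...
```

Run:
```python
from h import *
o=ctrl.get_obs();im=ctrl.get_image("wrist");save(im,"wrist1.png")
np.save("o1.npy",np.r_[o["tool_pos"],o["tool_rot"]])
print(o["t"],o["tool_pos"],o["tool_rot"],o["contact_force"])
for q in("cap_drum","cap_lug","cap"):
  for d in ctrl.mark_of("wrist",q)[:6]:
    print(q,np.round(d["pixel"]),round(d["confidence"],2),atz("wrist",d["pixel"],{"cap_drum":.034,"cap":0,"cap_lug":.0085}[q],o)[:2].round(4))
```

```text
0.75 [6.25002464e-01 1.25239471e-07 2.31324512e-01] [2.22140824e+00 2.22139188e+00 3.12935922e-05] [-0.53224307 -0.83249235  0.22816887]
cap_drum [216. 225.] 0.89 [ 0.5723 -0.0672]
cap_drum [142. 286.] 0.78 [ 0.4601 -0.1628]
cap_drum [ 27. 337.] 0.76 [ 0.2634 -0.2608]
cap_drum [108. 214.] 0.73 [ 0.4295 -0.0505]
cap_lug [ 28. 322.] 0.97 [ 0.2463 -0.2545]
cap_lug [116. 196.] 0.94 [ 0.4304 -0.0346]
cap_lug [ 94. 280.] 0.87 [ 0.3734 -0.1725]
cap_lug [143. 262.] 0.69 [ 0.4541 -0.14  ]
cap_lug [212. 204.] 0.66 [ 0.5633 -0.0459]
cap [149. 270.] 0.83 [ 0.4573 -0.1593]
cap [222. 212.] 0.65 [ 0.5761 -0.0621]
cap [ 83. 279.] 0.63 [ 0.35  -0.176]
cap [120. 206.] 0.61 [ 0.4288 -0.0521]
cap [ 43. 318.] 0.57 [ 0.2656 -0.2528]
```

View pics/wrist1.png

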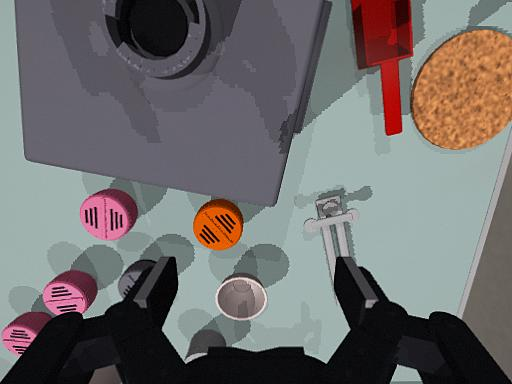

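Emit:
carry_out:
  moves:
    - {"x": -1,"y": -0.8,"z": 0,"turn": 0}
    - {"x": -1,"y": -0.8,"z": 0,"turn": 0}
    - {"x": -1,"y": -0.8,"z": 0,"turn": 0}
    - {"x": -1,"y": -0.8,"z": 0,"turn": 0}
    - {"x": -1,"y": -0.8,"z": 0,"turn": 0}
    - {"x": -1,"y": -0.8,"z": 0,"turn": 0}
    - {"x": -1,"y": -0.8,"z": 0,"turn": 0}
    - {"x": -1,"y": -0.8,"z": 0,"turn": 0}
  grip: 85
  newtons: 40

```text
t: 1.75
tool_pos: [0.4641, -0.2009, 0.2315]
tool_rot: [2.221, 2.221, 0.0]
contact_force: [-0.3, -0.3, 0.1]
opening: 0.085
grip_force: 0.0
```

Run:
```python
from h import *
o=ctrl.get_obs();im=ctrl.get_image("wrist");save(im,"wrist1.png",1.5)
print(o["t"],o["tool_pos"],o["tool_rot"])
for q in("cap_drum","cap_lug","cap","tin","ramekin"):
  for d in ctrl.mark_of("wrist",q)[:5]:
    print(q,np.round(d["pixel"]),round(d["confidence"],2),atz("wrist",d["pixel"],{"cap_drum":.034,"cap_lug":.0085}.get(q,0),o)[:2].round(4))
for q in("tin","ramekin"):
  for d in ctrl.mark_of("scene",q)[:2]: print(q,atz("scene",d["pixel"],0)[:2].round(3),round(d["confidence"],2))
```

```text
1.75 [ 0.46411831 -0.2008616   0.23148592] [2.22083795e+00 2.22131094e+00 1.20974979e-04]
cap_drum [355.  57.] 0.91 [ 0.5735 -0.0658]
cap_drum [162. 160.] 0.73 [ 0.348  -0.1803]
cap_drum [226.  44.] 0.69 [ 0.432  -0.0533]
cap_drum [106. 219.] 0.61 [ 0.2644 -0.2594]
cap_drum [252. 144.] 0.58 [ 0.4589 -0.1614]
cap_lug [185. 152.] 0.97 [ 0.371  -0.1746]
cap_lug [231.  28.] 0.9 [ 0.4358 -0.0324]
cap_lug [ 98. 207.] 0.79 [ 0.2421 -0.2517]
cap_lug [244. 127.] 0.71 [ 0.4493 -0.1425]
cap_lug [339.  45.] 0.56 [ 0.5616 -0.0489]
cap [118. 211.] 0.9 [ 0.2653 -0.2608]
cap [171. 153.] 0.76 [ 0.3498 -0.1769]
cap [348.  62.] 0.64 [ 0.5763 -0.0666]
cap [225.  48.] 0.57 [ 0.4269 -0.0506]
tin [310. 240.] 0.65 [ 0.5454 -0.3067]
ramekin [360. 157.] 0.91 [ 0.6052 -0.1828]
tin [ 0.555 -0.307] 0.93
ramekin [ 0.6   -0.182] 0.64
```

View pics/wrist1.png

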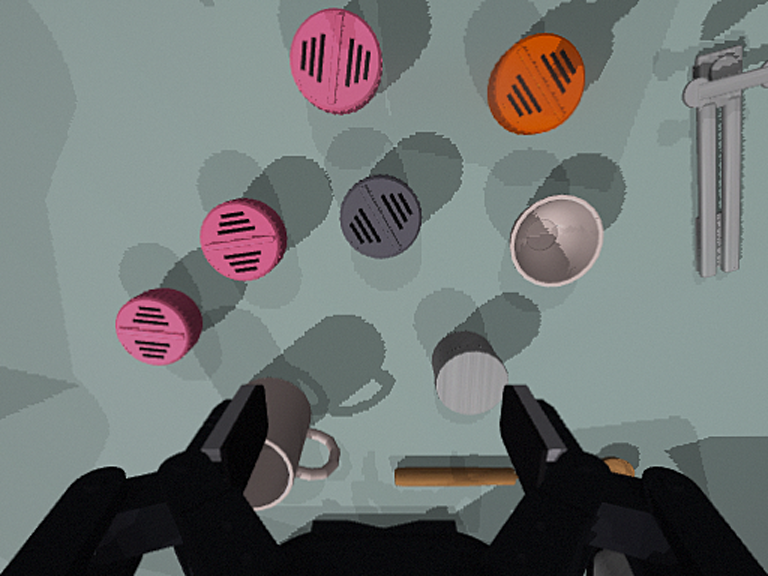

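The wrist view shows the grey cap at about (253,144) native pixels, its rib running from (243,121) to (265,167). The nearest neighbours are pink caps at (162,160) and (226,44), and there is room for fingers closing along x. Now I refine the centre.

```bash
cat >> h.py <<'E'
def hull(x,y,z0,z1,r,obs,name="wrist"):
    a=np.linspace(0,2*np.pi,60); P=[proj(name,[x+r*np.cos(t),y+r*np.sin(t),z],obs) for t in a for z in(z0,z1)]
    return cv2.convexHull((np.array(P)*16).astype(np.int32))
def fill(h,shape):
    m=np.zeros(shape,np.uint8); cv2.fillConvexPoly(m,h,1,shift=4); return m
E
python3 - <<'E'
from h import *
from scipy.optimize import minimize
o=ctrl.get_obs();im=ctrl.get_image("wrist").astype(int)
print(im[144,253],im[150,240],im[112,290],im[60,300],im[190,253])
r,g,b=im[...,0],im[...,1],im[...,2]
m=((g-r<6)&(g<125)).astype(np.uint8); box=np.zeros_like(m);box[108:180,218:290]=1;m=m*box
m=cv2.morphologyEx(m,cv2.MORPH_CLOSE,np.ones((5,5)));m=cv2.morphologyEx(m,cv2.MORPH_OPEN,np.ones((5,5)))
f=lambda p:-(lambda h:(h&m).sum()/(h|m).sum())(fill(hull(p[0],p[1],.021,.047,.032,o),m.shape))
s=minimize(f,[.46,-.163],method="Nelder-Mead",options=dict(initial_simplex=[[.46,-.163],[.466,-.163],[.46,-.157]],xatol=1e-4,fatol=1e-4));print(s.x,s.fun)
a=atz("wrist",(365/1.5,182/1.5),.047,o);c=atz("wrist",(397/1.5,250/1.5),.047,o);print(a,c,np.degrees(np.arctan2(*(a-c)[[1,0]])),"mid",(a+c)/2)
p=o["tool_pos"];print(o["t"],p,"units tool x,y,z",(s.x[1]-p[1])/.025,(s.x[0]-p[0])/.025,(p[2]-.013)/.025)
E
```

```text
[37 35 37] [ 92  89 100] [ 95 108 104] [128 142 137] [131 146 144]Traceback (most recent call last):
  File "<stdin>", line 9, in <module>
    res = _minimize_neldermead(fun, x0, args, callback, bounds=bounds,
                               **options)
    fxr = func(xr)
    fx = function(np.copy(x), *(wrapper_args + args))
  File "<stdin>", line 8, in <lambda>
  File "h.py", line 29, in hull
    a=np.linspace(0,2*np.pi,60); P=[proj(name,[x+r*np.cos(t),y+r*np.sin(t),z],obs) for t in a for z in(z0,z1)]
                                    ~~~~^^^^^^^^^^^^^^^^^^^^^^^^^^^^^^^^^^^^^^^^^^
  File "h.py", line 20, in proj
    c,R,t=cam(name,obs); q=R@np.array(X)+t; u=q[:2]/q[2]; u=u*(1+c["k1"]*(u@u))
          ~~~^^^^^^^^^^
  File "h.py", line 5, in cam
    c=ctrl.calibration(name)
ValueError: time passes only in moves, steps and waits
```

```bash
sed -i 's/^def cam(/from functools import lru_cache\n@lru_cache\ndef cal(n): return ctrl.calibration(n)\ndef cam(/; s/c=ctrl.calibration(name)/c=cal(name)/' h.py
cat > capfit.py <<'E'
from h import *
from scipy.optimize import minimize
o=ctrl.get_obs();im=ctrl.get_image("wrist").astype(int)
r,g,b=im[...,0],im[...,1],im[...,2]
m=((g-r<6)&(g<125)).astype(np.uint8); box=np.zeros_like(m);box[108:180,218:290]=1;m=m*box
m=cv2.morphologyEx(m,cv2.MORPH_CLOSE,np.ones((5,5)));m=cv2.morphologyEx(m,cv2.MORPH_OPEN,np.ones((5,5)))
f=lambda p:-(lambda h:(h&m).sum()/(h|m).sum())(fill(hull(p[0],p[1],.021,.047,.032,o),m.shape))
s=minimize(f,[.46,-.163],method="Nelder-Mead",options=dict(initial_simplex=[[.46,-.163],[.466,-.163],[.46,-.157]],xatol=1e-4,fatol=1e-4));print(s.x,s.fun)
a=atz("wrist",(365/1.5,182/1.5),.047,o);c=atz("wrist",(397/1.5,250/1.5),.047,o);print(a,c,np.degrees(np.arctan2(*(a-c)[[1,0]])),"mid",(a+c)/2)
p=o["tool_pos"];print(o["t"],p,"units tool x,y,z",(s.x[1]-p[1])/.025,(s.x[0]-p[0])/.025,(p[2]-.013)/.025)
E
python3 capfit.py
```

```text
[ 0.46123339 -0.15993688] -0.9618320610687023
[ 0.45097617 -0.13195242  0.047     ] [ 0.47582151 -0.18408481  0.047     ] 115.48160985919768 mid [ 0.46339884 -0.15801861  0.047     ]
2.2 [ 0.46549253 -0.19927197  0.23127206] units tool x,y,z 1.5734035424789816 -0.17036570597722456 8.730882339149478
```

Emit:
carry_out:
  moves:
    - {"x": 0.8,"y": -0.08,"z": 0,"turn": 0}
    - {"x": 0.8,"y": -0.07,"z": 0,"turn": 0}
    - {"x": 0,"y": 0,"z": 1,"turn": 0}
    - {"x": 0,"y": 0,"z": 1,"turn": 0}
    - {"x": 0,"y": 0,"z": 1,"turn": 0}
    - {"x": 0,"y": 0,"z": 1,"turn": 0}
    - {"x": 0,"y": 0,"z": 1,"turn": 0}
    - {"x": 0,"y": 0,"z": 1,"turn": 0}

```text
t: 3.05
tool_pos: [0.4615, -0.1595, 0.0804]
tool_rot: [2.22, 2.222, 0.0]
contact_force: [-0.3, -0.4, 0.2]
opening: 0.0849
grip_force: 0.0
```

Emit:
carry_out:
  moves:
    - {"x": 0,"y": 0,"z": 0.5,"turn": 0}
    - {"x": 0,"y": 0,"z": 0.5,"turn": 0}
    - {"x": 0,"y": 0,"z": 0.5,"turn": 0}
    - {"x": 0,"y": 0,"z": 0.4,"turn": 0}
    - {"x": 0,"y": 0,"z": 0.4,"turn": 0}
    - {"x": 0,"y": 0,"z": 0.4,"turn": 0}
    - {"x": 0,"y": 0,"z": 0,"turn": 0}
    - {"x": 0,"y": 0,"z": 0,"turn": 0}

```text
t: 3.85
tool_pos: [0.4612, -0.16, 0.0137]
tool_rot: [-2.221, -2.221, 0.0]
contact_force: [0.8, 1.0, 0.2]
opening: 0.0848
grip_force: 0.0
```

Emit:
carry_out:
  moves:
    - {"x": 0,"y": 0,"z": 0,"turn": 0}
    - {"x": 0,"y": 0,"z": 0,"turn": 0}
    - {"x": 0,"y": 0,"z": 0,"turn": 0}
    - {"x": 0,"y": 0,"z": 0,"turn": 0}
    - {"x": 0,"y": 0,"z": 0,"turn": 0}
    - {"x": 0,"y": 0,"z": 0,"turn": 0}
    - {"x": 0,"y": 0,"z": 0,"turn": 0}
    - {"x": 0,"y": 0,"z": 0,"turn": 0}
  grip: 55
  newtons: 40

```text
t: 4.65
tool_pos: [0.4621, -0.1605, 0.0149]
tool_rot: [2.22, 2.22, 0.001]
contact_force: [-1.1, -0.2, 5.5]
opening: 0.062
grip_force: 44.2
```

Emit:
carry_out:
  moves:
    - {"x": 0,"y": 0,"z": -0.3,"turn": 0}
    - {"x": 0,"y": 0,"z": -0.7,"turn": 0}
    - {"x": 0,"y": 0,"z": -1,"turn": 0}
    - {"x": 0,"y": 0,"z": -1,"turn": 0}
    - {"x": 0,"y": 0,"z": -1,"turn": 0}
    - {"x": 0,"y": 0,"z": -1,"turn": 0}
    - {"x": 0,"y": 0,"z": -1,"turn": 0}
    - {"x": 0,"y": 0,"z": -1,"turn": 0}

```text
t: 5.45
tool_pos: [0.4605, -0.1596, 0.1893]
tool_rot: [-2.221, -2.221, 0.001]
contact_force: [0.3, 0.2, -1.3]
opening: 0.0626
grip_force: 43.9
```

Emit:
carry_out:
  moves:
    - {"x": 0.8,"y": 0.5,"z": -1,"turn": 0}
    - {"x": 1,"y": 0.5,"z": -1,"turn": 0}
    - {"x": 1,"y": 0.5,"z": -0.6,"turn": 0}
    - {"x": 1,"y": 0.5,"z": 0,"turn": 0}
    - {"x": 1,"y": 0.5,"z": 0,"turn": 0}
    - {"x": 1,"y": 0.5,"z": 0,"turn": 0}
    - {"x": 1,"y": 0.5,"z": 0,"turn": 0}
    - {"x": 1,"y": 0.4,"z": 0,"turn": 0}

```text
t: 6.25
tool_pos: [0.5586, 0.0362, 0.2532]
tool_rot: [-2.22, -2.221, 0.001]
contact_force: [0.4, 1.0, -0.7]
opening: 0.0622
grip_force: 43.9
```

Run:
```python
from h import *
o=ctrl.get_obs();im=ctrl.get_image("wrist");save(im,"wrist2.png",1.5)
print(o["t"],o["tool_pos"],o["tool_rot"],o["contact_force"],o["opening"])
np.save("o2.npy",np.r_[o["tool_pos"],o["tool_rot"]])
for d in ctrl.mark_of("wrist","port")[:2]: print(np.round(d["pixel"],1),d["confidence"],atz("wrist",d["pixel"],.188,o))
```

```text
6.25 [0.55858588 0.03621837 0.25316857] [-2.22047257e+00 -2.22085801e+00  1.41912054e-03] [ 0.4122498   1.03718176 -0.68611052] 0.06223099659872667
[267.9  85.2] 0.81 [0.56648089 0.13393495 0.188     ]
[369.6 249.8] 0.69 [0.65426168 0.00565096 0.188     ]
```

View pics/wrist2.png

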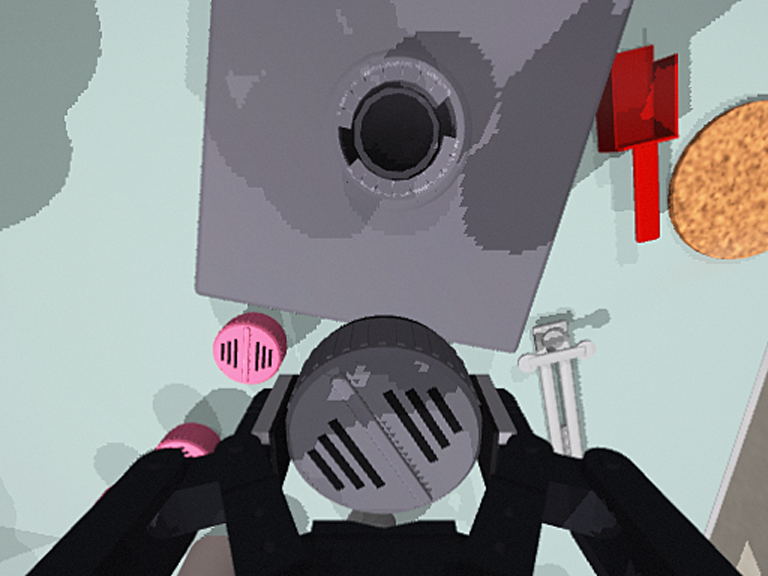

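The held cap shows at about (256,280) native with its rib slanted. The collar's bore is at (266,86), with dark notches at about (231,97) left and (298,76) right. Now I rectify and measure.

Run:
```python
from h import *
o=ctrl.get_obs();im=ctrl.get_image("wrist"); g=cv2.cvtColor(im,cv2.COLOR_RGB2GRAY).astype(np.float32)
print(o["tool_pos"],o["t"])
o["tool_pos"]=np.array([.5612,.035,.2527+0]) if 0 else o["tool_pos"]
def samp(P):
    q=np.array([proj("wrist",p,o) for p in P],np.float32); return cv2.remap(g,q[None,:,0],q[None,:,1],cv2.INTER_LINEAR)[0]
A=np.radians(np.arange(0,360,3)); 
def circ(c,r,z): return np.c_[c[0]+r*np.cos(A),c[1]+r*np.sin(A),np.full(len(A),z)]
best=[]
for z in(.188,):
  for dx in np.arange(-6,6.1,.5):
    for dy in np.arange(-6,6.1,.5):
      c=(.5665+dx/1e3,.134+dy/1e3)
      best.append((np.mean(np.clip(samp(circ(c,.0235,z))-samp(circ(c,.0205,z)),-20,60)),*c))
best.sort(reverse=True);print("bore",best[:4])
c=np.mean([b[1:] for b in best[:4]],0)
A=np.radians(np.arange(0,360,2))
s=np.mean([samp(circ(c,r,.188)) for r in(.0225,.0235,.0245)],0)
k=s-cv2.GaussianBlur(s[None],(0,0),1)[0]*0
# fold by pi, template 16mm notch -> half angle ~ 20deg
f=lambda w:[(np.mean(s[[(i+j)%180 for j in range(-w,w+1)]])) for i in range(180)]
v=np.array(f(9)); d=np.degrees(A)
i=np.argsort(v)
print("darkest",[(d[j],round(float(v[j]),1)) for j in i[:14]])
print(" ".join(f"{int(x)}" for x in s[::2]))
zt=o["tool_pos"][2]+.034
P=[atz("wrist",(u/1.5,w/1.5),zt,o) for u,w in((340,378),(430,498))];print("rib",np.degrees(np.arctan2(*(P[0]-P[1])[[1,0]])))
Q=[atz("wrist",(u/1.5,w/1.5),zt,o)[:2] for u,w in((288,412),(480,412),(383,510),(320,487),(450,485))];(x,y),r=cv2.minEnclosingCircle(np.array(Q,np.float32));print("cap centre",x,y,r)
```

```text
[0.55868545 0.03744232 0.25308154] 6.35
bore [(np.float32(46.176147), np.float64(0.5635), np.float64(0.132)), (np.float32(45.06966), np.float64(0.5640000000000001), np.float64(0.1315)), (np.float32(44.897934), np.float64(0.5635), np.float64(0.1325)), (np.float32(44.54227), np.float64(0.5640000000000001), np.float64(0.132))]
darkest [(np.float64(194.0), 19.1), (np.float64(192.00000000000003), 21.8), (np.float64(196.0), 23.9), (np.float64(190.0), 27.4), (np.float64(198.0), 29.2), (np.float64(188.0), 32.9), (np.float64(200.0), 34.3), (np.float64(14.0), 37.6), (np.float64(186.0), 38.3), (np.float64(16.0), 38.3), (np.float64(202.0), 39.4), (np.float64(12.000000000000002), 41.3), (np.float64(184.0), 43.6), (np.float64(18.0), 43.8)]
25 26 28 34 32 32 37 37 68 126 126 124 127 124 121 113 114 113 115 113 115 121 112 114 116 116 129 119 130 120 116 117 116 116 116 121 116 115 115 120 115 115 116 118 28 18 17 16 16 17 15 15 12 60 117 115 115 114 118 115 115 113 127 113 115 114 115 115 116 114 115 116 115 126 130 132 148 129 131 131 133 131 132 132 131 160 131 131 134 115
rib 122.3969035048043
cap centre 0.5584463477134705 0.04106917232275009 0.03031003102660179
```

Run:
```python
from h import *
o=ctrl.get_obs();im=ctrl.get_image("wrist"); print(o["tool_pos"],o["t"])
def rect(c,z,R,n):
    xs=np.linspace(-R,R,n); q=np.array([[proj("wrist",[c[0]+x,c[1]-y,z],o) for x in xs] for y in xs],np.float32)
    return cv2.remap(im,q[...,0],q[...,1],cv2.INTER_CUBIC)
c=np.array([.5587,.0365]); t=rect(c,o["tool_pos"][2]+.034,.04,400)
g=cv2.cvtColor(t,cv2.COLOR_RGB2GRAY).astype(np.float32); g=cv2.GaussianBlur(g,(0,0),2)
yy,xx=np.mgrid[:400,:400]; rr=np.hypot(xx-200,yy-180)*.2
gx,gy=cv2.Sobel(g,5,1,0),cv2.Sobel(g,5,0,1); m=(rr<22)
th=.5*np.arctan2(2*(gx*gy)[m].sum(),((gx**2-gy**2)[m]).sum()); print("stripe dir deg world",(-np.degrees(th)+90)%180)
a=np.degrees(np.arctan2(-gy,gx))[m]; h,e=np.histogram((a+90)%180,36,(0,180),weights=np.hypot(gx,gy)[m]);print((h/h.max()*100).astype(int))
v=cv2.resize(t,(560,560)); s=560/.08
cv2.circle(v,(280,280),int(.032*s),(255,0,0),1)
cv2.line(v,(280,270),(290,280),(0,255,0),1)
w=cv2.resize(rect((.5637,.132),.188,.035,260),(240,240)); cv2.circle(w,(120,120),int(.0215*240/.07),(255,0,0),1)
out=np.zeros((560,800,3),np.uint8);out[:,:560]=v;out[:240,560:]=w;save(out,"rect.png")
```

```text
[0.55832267 0.03607355 0.25307818] 6.4
stripe dir deg world 120.69921
[  6   3   2   2   3   7  10   3   2   2   2   2   4   5   3   3   3   3
   3   4   6  13  56 100  98  83  25   7   4   3   2   2   2   2   3   5]
```

View pics/rect.png

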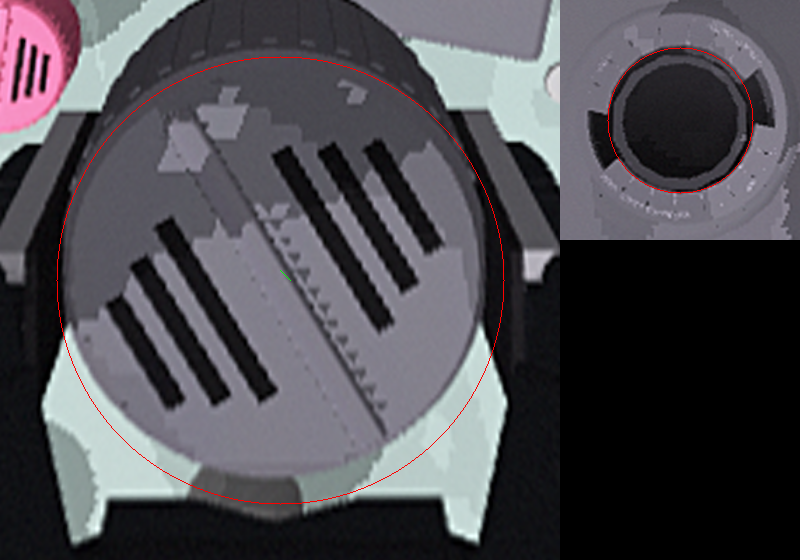

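Rectified view: the cap rib lies at 120.5° in the world and the notch line at 14°. So I turn −1.283 rad and move to above the collar.

Emit:
carry_out:
  moves:
    - {"x": 0.76,"y": 0.05,"z": 0,"turn": 0}
    - {"x": 0.76,"y": 0.05,"z": 0,"turn": 0}
    - {"x": 0.76,"y": 0.05,"z": 0,"turn": 0}
    - {"x": 0.76,"y": 0.05,"z": 0,"turn": 0}
    - {"x": 0.76,"y": 0.04,"z": 0,"turn": 0}
    - {"x": 0,"y": 0,"z": 0,"turn": -0.1426}
    - {"x": 0,"y": 0,"z": 0,"turn": -0.1426}
    - {"x": 0,"y": 0,"z": 0,"turn": -0.1426}

```text
t: 7.25
tool_pos: [0.5643, 0.1289, 0.2536]
tool_rot: [-1.693, -2.646, 0.001]
contact_force: [-0.9, -0.2, -0.6]
opening: 0.0626
grip_force: 44.0
```

Emit:
carry_out:
  moves:
    - {"x": 0,"y": 0,"z": 0,"turn": -0.1426}
    - {"x": 0,"y": 0,"z": 0,"turn": -0.1426}
    - {"x": 0,"y": 0,"z": 0,"turn": -0.1426}
    - {"x": 0,"y": 0,"z": 0,"turn": -0.1426}
    - {"x": 0,"y": 0,"z": 0,"turn": -0.1426}
    - {"x": 0,"y": 0,"z": 0,"turn": -0.1426}
    - {"x": 0,"y": 0,"z": 0.9,"turn": 0}
    - {"x": 0,"y": 0,"z": 0.9,"turn": 0}

```text
t: 8.05
tool_pos: [0.5651, 0.1287, 0.2093]
tool_rot: [0.452, 3.107, 0.0]
contact_force: [0.5, 0.2, -1.3]
opening: 0.0623
grip_force: 44.0
```

Run:
```python
from h import *
P=[]
for i in range(6):
    o=ctrl.get_obs(); im=ctrl.get_image("wrist"); P.append(np.r_[o["tool_pos"],Ro.from_rotvec(o["tool_rot"]).as_matrix()[:2,0]])
P=np.array(P);print(P.mean(0).round(4),P.std(0).round(4),np.degrees(np.arctan2(P[:,4].mean(),P[:,3].mean())),o["q"],o["opening"],o["t"])
s=ctrl.get_image("scene")[90:170,260:370]; d=ctrl.get_image("side")[90:200,190:310]
f=lambda x:cv2.resize(x,(400,400),interpolation=cv2.INTER_CUBIC)
save(np.hstack([f(s),f(d)]),"above.png")
```

```text
[ 0.5637  0.1288  0.2071 -0.9586  0.2848] [0.0012 0.0003 0.0023 0.0001 0.0003] 163.45546224372973 [ 9.67693076e-02 -4.10617945e-02  1.74317544e+00 -1.68950840e-04
  1.43853332e+00 -1.18575407e+00] 0.06236767865642458 8.3
```

Emit:
carry_out:
  moves:
    - {"x": -0.05,"y": 0.06,"z": 0,"turn": 0}
    - {"x": 0,"y": 0,"z": 0.08,"turn": 0}
    - {"x": 0,"y": 0,"z": 0.08,"turn": 0}
    - {"x": 0,"y": 0,"z": 0.08,"turn": 0}
    - {"x": 0,"y": 0,"z": 0.08,"turn": 0}
    - {"x": 0,"y": 0,"z": 0,"turn": 0}
    - {"x": 0,"y": 0,"z": 0,"turn": 0}
    - {"x": 0,"y": 0,"z": 0,"turn": 0}

```text
t: 9.25
tool_pos: [0.5662, 0.1312, 0.2007]
tool_rot: [-0.45, -3.109, -0.0]
contact_force: [-0.6, 1.3, -0.6]
opening: 0.0625
grip_force: 44.2
```

```bash
cat > st.py <<'E'
from h import *
P=[]
for i in range(3):
    o=ctrl.get_obs(); ctrl.get_image("side"); P.append(np.r_[o["tool_pos"]*1e3,o["contact_force"],o["wrist_torque"]])
    R=Ro.from_rotvec(o["tool_rot"]).as_matrix()
print(np.mean(P,0).round(1),"torque",np.mean(P,0)[6:].round(3),"yaw",np.degrees(np.arctan2(R[1,0],R[0,0])).round(1),o["opening"],o["t"])
E
python3 st.py
```

```text
[ 5.662e+02  1.312e+02  2.007e+02 -1.200e+00  1.100e+00 -5.000e-01
  1.000e-01  2.000e-01  0.000e+00] torque [0.145 0.168 0.004] yaw 163.5 0.06235313046876271 9.35
```

View pics/above.png

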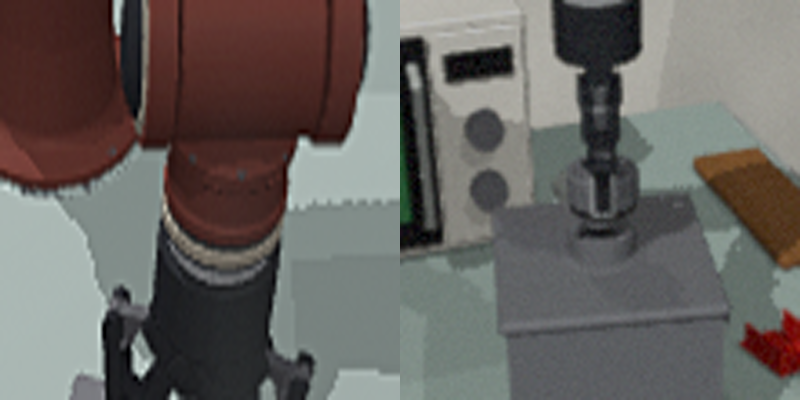

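The side view shows the cap centred over the collar in x. There is no contact force yet, so I carry on down gently.

Emit:
carry_out:
  moves:
    - {"x": 0,"y": 0,"z": 0.05,"turn": 0}
    - {"x": 0,"y": 0,"z": 0.05,"turn": 0}
    - {"x": 0,"y": 0,"z": 0.05,"turn": 0}
    - {"x": 0,"y": 0,"z": 0.05,"turn": 0}
    - {"x": 0,"y": 0,"z": 0,"turn": 0}
    - {"x": 0,"y": 0,"z": 0,"turn": 0}
    - {"x": 0,"y": 0,"z": 0,"turn": 0}
    - {"x": 0,"y": 0,"z": 0,"turn": 0}

```text
t: 10.2
tool_pos: [0.566, 0.1316, 0.1955]
tool_rot: [-0.449, -3.108, -0.001]
contact_force: [-4.1, 4.6, 2.0]
opening: 0.0624
grip_force: 44.4
```

Emit:
carry_out:
  moves:
    - {"x": 0,"y": 0,"z": 0.04,"turn": 0}
    - {"x": 0,"y": 0,"z": 0.04,"turn": 0}
    - {"x": 0,"y": 0,"z": 0,"turn": 0}
    - {"x": 0,"y": 0,"z": 0,"turn": 0}
    - {"x": 0,"y": 0,"z": 0,"turn": 0}
    - {"x": 0,"y": 0,"z": 0,"turn": 0}
    - {"x": 0,"y": 0,"z": 0,"turn": 0}
    - {"x": 0,"y": 0,"z": 0,"turn": 0}

```text
t: 11.0
tool_pos: [0.566, 0.1318, 0.1937]
tool_rot: [-0.449, -3.108, -0.002]
contact_force: [-5.0, 4.0, 2.2]
opening: 0.0629
grip_force: 44.6
```

Emit:
carry_out:
  moves:
    - {"x": 0.04,"y": 0.02,"z": 0,"turn": 0}
    - {"x": 0,"y": 0,"z": 0,"turn": 0}
    - {"x": 0,"y": 0,"z": 0.04,"turn": 0}
    - {"x": 0,"y": 0,"z": 0.04,"turn": 0}
    - {"x": 0,"y": 0,"z": 0,"turn": 0}
    - {"x": 0,"y": 0,"z": 0,"turn": 0}
    - {"x": 0,"y": 0,"z": 0,"turn": 0}
    - {"x": 0,"y": 0,"z": 0,"turn": 0}

```text
t: 11.8
tool_pos: [0.5657, 0.1319, 0.1918]
tool_rot: [0.45, 3.109, 0.0]
contact_force: [-0.4, 1.9, 0.9]
opening: 0.0624
grip_force: 44.4
```

Emit:
carry_out:
  moves:
    - {"x": 0,"y": 0,"z": 0.04,"turn": 0}
    - {"x": 0,"y": 0,"z": 0.04,"turn": 0}
    - {"x": 0,"y": 0,"z": 0,"turn": 0}
    - {"x": 0,"y": 0,"z": 0,"turn": 0}
    - {"x": 0,"y": 0,"z": 0,"turn": 0}
    - {"x": 0,"y": 0,"z": 0,"turn": 0}
    - {"x": 0,"y": 0,"z": 0,"turn": 0}
    - {"x": 0,"y": 0,"z": 0,"turn": 0}

```text
t: 12.6
tool_pos: [0.5657, 0.1319, 0.1901]
tool_rot: [0.45, 3.109, 0.0]
contact_force: [-0.5, 3.5, 4.4]
opening: 0.0623
grip_force: 44.6
```

Emit:
carry_out:
  moves:
    - {"x": 0,"y": 0.02,"z": 0.04,"turn": 0}
    - {"x": 0,"y": 0,"z": 0.04,"turn": 0}
    - {"x": 0,"y": 0,"z": 0,"turn": 0}
    - {"x": 0,"y": 0,"z": 0,"turn": 0}
    - {"x": 0,"y": 0,"z": 0,"turn": 0}
    - {"x": 0,"y": 0,"z": 0,"turn": 0}
    - {"x": 0,"y": 0,"z": 0,"turn": 0}
    - {"x": 0,"y": 0,"z": 0,"turn": 0}

```text
t: 13.4
tool_pos: [0.5657, 0.1319, 0.188]
tool_rot: [0.45, 3.109, -0.001]
contact_force: [-0.9, 1.4, 5.4]
opening: 0.0626
grip_force: 44.8
```

```bash
python3 st.py
```

```text
[ 5.658e+02  1.319e+02  1.880e+02 -1.300e+00  8.000e-01  5.300e+00
  2.000e-01  2.000e-01 -1.000e-01] torque [ 0.21   0.213 -0.058] yaw 163.5 0.06243848677526711 13.5
```

Force rises slowly, as a spring would, so the lugs are in the notches. I press further.

Emit:
carry_out:
  moves:
    - {"x": 0,"y": 0,"z": 0.04,"turn": 0}
    - {"x": 0,"y": 0,"z": 0.04,"turn": 0}
    - {"x": 0,"y": 0,"z": 0.02,"turn": 0}
    - {"x": 0,"y": 0,"z": 0,"turn": 0}
    - {"x": 0,"y": 0,"z": 0,"turn": 0}
    - {"x": 0,"y": 0,"z": 0,"turn": 0}
    - {"x": 0,"y": 0,"z": 0,"turn": 0}
    - {"x": 0,"y": 0,"z": 0,"turn": 0}

```text
t: 14.35
tool_pos: [0.5659, 0.1319, 0.1863]
tool_rot: [0.45, 3.109, -0.001]
contact_force: [-2.9, 1.3, 8.4]
opening: 0.0624
grip_force: 45.1
```

Emit:
carry_out:
  moves:
    - {"x": 0,"y": 0,"z": 0.04,"turn": 0}
    - {"x": 0,"y": 0,"z": 0.02,"turn": 0}
    - {"x": 0,"y": 0,"z": 0,"turn": 0}
    - {"x": 0,"y": 0,"z": 0,"turn": 0}
    - {"x": 0,"y": 0,"z": 0,"turn": 0}
    - {"x": 0,"y": 0,"z": 0,"turn": 0}
    - {"x": 0,"y": 0,"z": 0,"turn": 0}
    - {"x": 0,"y": 0,"z": 0,"turn": 0}

```text
t: 15.15
tool_pos: [0.5659, 0.1319, 0.1852]
tool_rot: [0.45, 3.109, -0.001]
contact_force: [-4.2, 1.2, 9.1]
opening: 0.0623
grip_force: 45.2
```

Emit:
carry_out:
  moves:
    - {"x": 0.03,"y": 0,"z": 0.03,"turn": 0}
    - {"x": 0,"y": 0,"z": 0.03,"turn": 0}
    - {"x": 0,"y": 0,"z": 0,"turn": 0}
    - {"x": 0,"y": 0,"z": 0,"turn": 0}
    - {"x": 0,"y": 0,"z": 0,"turn": 0}
    - {"x": 0,"y": 0,"z": 0,"turn": 0}
    - {"x": 0,"y": 0,"z": 0,"turn": 0}
    - {"x": 0,"y": 0,"z": 0,"turn": 0}

```text
t: 15.95
tool_pos: [0.5658, 0.1319, 0.1842]
tool_rot: [0.45, 3.107, -0.001]
contact_force: [-1.5, -0.0, 10.8]
opening: 0.0625
grip_force: 45.3
```

Emit:
carry_out:
  moves:
    - {"x": 0,"y": 0,"z": 0.03,"turn": 0}
    - {"x": 0,"y": 0,"z": 0.03,"turn": 0}
    - {"x": 0,"y": 0,"z": 0,"turn": 0}
    - {"x": 0,"y": 0,"z": 0,"turn": 0}
    - {"x": 0,"y": 0,"z": 0,"turn": 0}
    - {"x": 0,"y": 0,"z": 0,"turn": 0}
    - {"x": 0,"y": 0,"z": 0,"turn": 0}
    - {"x": 0,"y": 0,"z": 0,"turn": 0}

```text
t: 16.75
tool_pos: [0.5659, 0.132, 0.1831]
tool_rot: [0.45, 3.107, -0.002]
contact_force: [-2.9, -0.2, 11.7]
opening: 0.0626
grip_force: 45.4
```

Emit:
carry_out:
  moves:
    - {"x": 0.02,"y": 0,"z": 0.03,"turn": 0}
    - {"x": 0,"y": 0,"z": 0.03,"turn": 0}
    - {"x": 0,"y": 0,"z": 0,"turn": 0}
    - {"x": 0,"y": 0,"z": 0,"turn": 0}
    - {"x": 0,"y": 0,"z": 0,"turn": 0}
    - {"x": 0,"y": 0,"z": 0,"turn": 0}
    - {"x": 0,"y": 0,"z": 0,"turn": 0}
    - {"x": 0,"y": 0,"z": 0,"turn": 0}

```text
t: 17.55
tool_pos: [0.5658, 0.132, 0.1828]
tool_rot: [0.45, 3.105, -0.002]
contact_force: [-3.9, -0.3, 14.7]
opening: 0.0626
grip_force: 45.8
```

```bash
python3 st.py
```

```text
[ 5.658e+02  1.320e+02  1.828e+02 -4.100e+00 -0.000e+00  1.460e+01
 -1.000e-01  7.000e-01 -1.000e-01] torque [-0.066  0.657 -0.068] yaw 163.5 0.062487647255798986 17.65
```

Floor reached: force jumps with only 0.3 mm of travel. I ease off slightly and turn clockwise.

Emit:
carry_out:
  moves:
    - {"x": 0.02,"y": 0,"z": -0.03,"turn": 0}
    - {"x": 0,"y": 0,"z": 0,"turn": 0}
    - {"x": 0,"y": -0.003,"z": 0,"turn": 0.05}
    - {"x": 0,"y": -0.003,"z": 0,"turn": 0.05}
    - {"x": 0,"y": -0.003,"z": 0,"turn": 0.05}
    - {"x": 0,"y": -0.003,"z": 0,"turn": 0.05}
    - {"x": 0,"y": 0,"z": 0,"turn": 0}
    - {"x": 0,"y": 0,"z": 0,"turn": 0}

```text
t: 18.5
tool_pos: [0.5658, 0.1319, 0.1828]
tool_rot: [0.757, 3.043, -0.0]
contact_force: [-0.1, -0.3, 11.2]
opening: 0.0626
grip_force: 45.4
```

```bash
python3 st.py
```

```text
[ 5.658e+02  1.319e+02  1.828e+02 -2.000e-01 -5.000e-01  1.120e+01
  0.000e+00  1.000e-01 -1.000e-01] torque [ 0.024  0.082 -0.08 ] yaw 152.1 0.06249450431257234 18.6
```

Emit:
carry_out:
  moves:
    - {"x": 0,"y": -0.003,"z": 0,"turn": 0.05}
    - {"x": 0,"y": -0.003,"z": 0,"turn": 0.05}
    - {"x": 0,"y": -0.003,"z": 0,"turn": 0.05}
    - {"x": 0,"y": -0.003,"z": 0,"turn": 0.05}
    - {"x": 0,"y": -0.003,"z": 0,"turn": 0.05}
    - {"x": 0,"y": -0.003,"z": 0,"turn": 0.05}
    - {"x": 0,"y": 0,"z": 0,"turn": 0}
    - {"x": 0,"y": 0,"z": 0,"turn": 0}

```text
t: 19.45
tool_pos: [0.5656, 0.1316, 0.1829]
tool_rot: [1.204, 2.896, 0.002]
contact_force: [-0.1, -0.4, 11.5]
opening: 0.0626
grip_force: 45.4
```

Emit:
carry_out:
  moves:
    - {"x": 0,"y": -0.003,"z": 0,"turn": 0.06}
    - {"x": 0,"y": -0.003,"z": 0,"turn": 0.06}
    - {"x": 0,"y": -0.003,"z": 0,"turn": 0.06}
    - {"x": 0,"y": -0.003,"z": 0,"turn": 0.06}
    - {"x": 0,"y": -0.003,"z": 0,"turn": 0.06}
    - {"x": 0,"y": -0.003,"z": 0,"turn": 0.05}
    - {"x": 0,"y": 0,"z": 0,"turn": 0}
    - {"x": 0,"y": 0,"z": 0,"turn": 0}

```text
t: 20.25
tool_pos: [0.5652, 0.1313, 0.1829]
tool_rot: [1.69, 2.642, 0.003]
contact_force: [0.0, -0.2, 11.3]
opening: 0.0626
grip_force: 45.4
```

```bash
python3 st.py
```

```text
[ 5.652e+02  1.313e+02  1.829e+02 -3.000e-01 -1.000e-01  1.110e+01
  0.000e+00  1.000e-01 -1.000e-01] torque [ 0.04   0.071 -0.092] yaw 114.8 0.06239777436511917 20.35
```

Emit:
carry_out:
  moves:
    - {"x": 0,"y": -0.003,"z": 0,"turn": 0.06}
    - {"x": 0,"y": -0.003,"z": 0,"turn": 0.06}
    - {"x": 0,"y": -0.003,"z": 0,"turn": 0.06}
    - {"x": 0,"y": -0.003,"z": 0,"turn": 0.06}
    - {"x": 0,"y": -0.003,"z": 0,"turn": 0.06}
    - {"x": 0,"y": -0.003,"z": 0,"turn": 0.06}
    - {"x": 0,"y": 0,"z": 0,"turn": 0}
    - {"x": 0,"y": 0,"z": 0,"turn": 0}

```text
t: 21.2
tool_pos: [0.5649, 0.1313, 0.1829]
tool_rot: [2.135, 2.298, 0.005]
contact_force: [1.3, 0.3, 10.9]
opening: 0.0624
grip_force: 45.4
```

Emit:
carry_out:
  moves:
    - {"x": 0,"y": -0.003,"z": 0,"turn": 0.05}
    - {"x": 0,"y": -0.003,"z": 0,"turn": 0.05}
    - {"x": 0,"y": -0.003,"z": 0,"turn": 0.05}
    - {"x": 0,"y": 0,"z": 0,"turn": 0.04}
    - {"x": 0,"y": 0,"z": 0,"turn": 0}
    - {"x": 0,"y": 0,"z": 0,"turn": 0}
    - {"x": 0,"y": 0,"z": 0,"turn": 0}
    - {"x": 0,"y": 0,"z": 0,"turn": 0}

```text
t: 22.0
tool_pos: [0.5647, 0.1312, 0.1829]
tool_rot: [2.344, 2.085, 0.006]
contact_force: [1.2, -0.3, 10.9]
opening: 0.0625
grip_force: 45.4
```

```bash
python3 st.py
```

```text
[ 5.647e+02  1.312e+02  1.829e+02  1.200e+00  3.000e-01  1.100e+01
  1.000e-01 -1.000e-01 -1.000e-01] torque [ 0.093 -0.065 -0.053] yaw 83.3 0.06267150313295024 22.1
```

Emit:
carry_out:
  moves:
    - {"x": 0,"y": 0,"z": 0,"turn": 0.03}
    - {"x": 0,"y": 0,"z": 0,"turn": 0.03}
    - {"x": 0,"y": 0,"z": 0,"turn": 0.02}
    - {"x": 0,"y": 0,"z": 0,"turn": 0.02}
    - {"x": 0,"y": 0,"z": 0,"turn": 0}
    - {"x": 0,"y": 0,"z": 0,"turn": 0}
    - {"x": 0,"y": 0,"z": 0,"turn": 0}
    - {"x": 0,"y": 0,"z": 0,"turn": 0}

```text
t: 22.95
tool_pos: [0.5647, 0.1312, 0.1829]
tool_rot: [2.445, 1.965, 0.006]
contact_force: [0.1, 0.4, 11.6]
opening: 0.0625
grip_force: 45.3
```

```bash
python3 st.py
```

```text
[5.647e+02 1.312e+02 1.829e+02 3.000e-01 8.000e-01 1.100e+01 1.000e-01
 0.000e+00 0.000e+00] torque [0.072 0.014 0.004] yaw 77.6 0.06261977323028166 23.05
```

Emit:
carry_out:
  moves:
    - {"x": 0,"y": 0,"z": 0,"turn": 0.02}
    - {"x": 0,"y": 0,"z": 0,"turn": 0.02}
    - {"x": 0,"y": 0,"z": 0,"turn": 0.02}
    - {"x": 0,"y": 0,"z": 0,"turn": 0}
    - {"x": 0,"y": 0,"z": 0,"turn": 0}
    - {"x": 0,"y": 0,"z": 0,"turn": 0}
    - {"x": 0,"y": 0,"z": 0,"turn": 0}
    - {"x": 0,"y": 0,"z": 0,"turn": 0}

```text
t: 23.9
tool_pos: [0.5647, 0.1312, 0.1829]
tool_rot: [2.503, 1.891, 0.006]
contact_force: [0.7, 0.7, 10.8]
opening: 0.0626
grip_force: 45.3
```

```bash
python3 st.py
```

```text
[ 5.648e+02  1.312e+02  1.829e+02  5.000e-01  5.000e-01  1.070e+01
  1.000e-01 -0.000e+00 -0.000e+00] torque [ 0.105 -0.008 -0.007] yaw 74.1 0.0626889237210918 24.0
```

Emit:
carry_out:
  moves:
    - {"x": 0,"y": 0,"z": 0,"turn": 0.02}
    - {"x": 0,"y": 0,"z": 0,"turn": 0.02}
    - {"x": 0,"y": 0,"z": 0,"turn": 0.02}
    - {"x": 0,"y": 0,"z": 0,"turn": 0}
    - {"x": 0,"y": 0,"z": 0,"turn": 0}
    - {"x": 0,"y": 0,"z": 0,"turn": 0}
    - {"x": 0,"y": 0,"z": 0,"turn": 0}
    - {"x": 0,"y": 0,"z": 0,"turn": 0}

```text
t: 24.85
tool_pos: [0.565, 0.1312, 0.1829]
tool_rot: [2.558, 1.815, 0.008]
contact_force: [2.0, 0.2, 10.4]
opening: 0.0624
grip_force: 45.2
```

```bash
python3 st.py
```

```text
[ 5.650e+02  1.312e+02  1.830e+02  2.300e+00  3.000e-01  1.080e+01
  1.000e-01 -2.000e-01  1.000e-01] torque [ 0.109 -0.202  0.149] yaw 70.7 0.06259989986694331 24.95
```

Emit:
carry_out:
  moves:
    - {"x": 0,"y": 0,"z": 0,"turn": 0.015}
    - {"x": 0,"y": 0,"z": 0,"turn": 0.015}
    - {"x": 0,"y": 0,"z": 0,"turn": 0}
    - {"x": 0,"y": 0,"z": 0,"turn": 0}
    - {"x": 0,"y": 0,"z": 0,"turn": 0}
    - {"x": 0,"y": 0,"z": 0,"turn": 0}
    - {"x": 0,"y": 0,"z": 0,"turn": 0}
    - {"x": 0,"y": 0,"z": 0,"turn": 0}

```text
t: 25.8
tool_pos: [0.5651, 0.1312, 0.183]
tool_rot: [2.583, 1.778, 0.008]
contact_force: [2.5, 1.5, 10.9]
opening: 0.0621
grip_force: 44.9
```

```bash
python3 st.py
```

```text
[ 5.651e+02  1.312e+02  1.830e+02  2.400e+00  7.000e-01  1.040e+01
  1.000e-01 -3.000e-01  6.000e-01] torque [ 0.097 -0.271  0.577] yaw 69.1 0.062285403073803855 25.9
```

Stop found at about 94°, torque 0.58 N·m. I back off slightly and let the spring lift the cap.

Emit:
carry_out:
  moves:
    - {"x": 0,"y": 0,"z": 0,"turn": -0.02}
    - {"x": 0,"y": 0,"z": -0.05,"turn": 0}
    - {"x": 0,"y": 0,"z": -0.05,"turn": 0}
    - {"x": 0,"y": 0,"z": -0.05,"turn": 0}
    - {"x": 0,"y": 0,"z": -0.05,"turn": 0}
    - {"x": 0,"y": 0,"z": -0.04,"turn": 0}
    - {"x": 0,"y": 0,"z": 0,"turn": 0}
    - {"x": 0,"y": 0,"z": 0,"turn": 0}

```text
t: 26.75
tool_pos: [0.565, 0.1311, 0.1867]
tool_rot: [2.567, 1.803, 0.007]
contact_force: [6.7, 0.7, 2.5]
opening: 0.0625
grip_force: 44.3
```

```bash
python3 st.py
```

```text
[ 5.650e+02  1.311e+02  1.867e+02  6.800e+00  9.000e-01  2.500e+00
  1.000e-01 -1.200e+00  2.000e-01] torque [ 0.138 -1.224  0.211] yaw 70.2 0.06204740996341833 26.85
```

Emit:
carry_out:
  moves:
    - {"x": 0.01,"y": 0.04,"z": -0.03,"turn": 0}
    - {"x": 0,"y": 0,"z": -0.03,"turn": 0}
    - {"x": 0,"y": 0,"z": 0,"turn": 0}
    - {"x": 0,"y": 0,"z": 0,"turn": 0}
    - {"x": 0,"y": 0,"z": 0,"turn": 0}
    - {"x": 0,"y": 0,"z": 0,"turn": 0}
    - {"x": 0,"y": 0,"z": 0,"turn": 0}
    - {"x": 0,"y": 0,"z": 0,"turn": 0}

```text
t: 27.7
tool_pos: [0.565, 0.1311, 0.1873]
tool_rot: [2.569, 1.804, 0.004]
contact_force: [5.8, 0.9, 0.3]
opening: 0.0627
grip_force: 44.2
```

```bash
python3 st.py
```

```text
[ 5.650e+02  1.311e+02  1.873e+02  5.400e+00  1.200e+00  2.000e-01
  2.000e-01 -1.000e+00  2.000e-01] torque [ 0.183 -0.994  0.158] yaw 70.2 0.06242140129016191 27.8
```

The cap rose about 4.4 mm off the floor, more than the 2.5 mm the lips allow, so it is in the pockets. Release.

Emit:
carry_out:
  moves:
    - {"x": 0,"y": 0,"z": 0,"turn": 0}
    - {"x": 0,"y": 0,"z": 0,"turn": 0}
    - {"x": 0,"y": 0,"z": 0,"turn": 0}
    - {"x": 0,"y": 0,"z": 0,"turn": 0}
    - {"x": 0,"y": 0,"z": 0,"turn": 0}
    - {"x": 0,"y": 0,"z": 0,"turn": 0}
    - {"x": 0,"y": 0,"z": 0,"turn": 0}
    - {"x": 0,"y": 0,"z": 0,"turn": 0}
  grip: 85

```text
t: 28.65
tool_pos: [0.5637, 0.1317, 0.1876]
tool_rot: [2.571, 1.805, 0.0]
contact_force: [0.2, -0.1, -0.1]
opening: 0.085
grip_force: 0.0
```

Emit:
carry_out:
  moves:
    - {"x": 0,"y": 0,"z": -0.3,"turn": 0}
    - {"x": 0,"y": 0,"z": -0.6,"turn": 0}
    - {"x": 0,"y": 0,"z": -0.8,"turn": 0}
    - {"x": 0,"y": 0,"z": -1,"turn": 0}
    - {"x": -0.8,"y": 0,"z": -0.5,"turn": 0}
    - {"x": -0.8,"y": 0,"z": 0,"turn": 0}
    - {"x": -0.8,"y": 0,"z": 0,"turn": 0}
    - {"x": 0,"y": 0,"z": 0,"turn": 0}

```text
t: 29.45
tool_pos: [0.5434, 0.0738, 0.2696]
tool_rot: [2.572, 1.801, 0.003]
contact_force: [0.2, 0.4, 0.5]
opening: 0.085
grip_force: 0.0
```

Run:
```python
from h import *
ctrl.get_image("side")
o=ctrl.get_obs();im=ctrl.get_image("wrist");s=ctrl.get_image("side")[100:200,200:300]; print(o["tool_pos"],o["opening"],o["contact_force"],o["t"])
def rect(c,z,R,n):
    xs=np.linspace(-R,R,n); q=np.array([[proj("wrist",[c[0]+x,c[1]-y,z],o) for x in xs] for y in xs],np.float32)
    return cv2.remap(im,q[...,0],q[...,1],cv2.INTER_CUBIC)
t=rect((.564,.131),.2205,.045,390)
g=cv2.GaussianBlur(cv2.cvtColor(t,cv2.COLOR_RGB2GRAY).astype(np.float32),(0,0),1.5)
yy,xx=np.mgrid[:390,:390]; m=np.hypot(xx-195,yy-195)*.09/.39<24
gx,gy=cv2.Sobel(g,5,1,0),cv2.Sobel(g,5,0,1)
th=.5*np.arctan2(2*(gx*gy)[m].sum(),((gx**2-gy**2)[m]).sum()); print("stripe",(-np.degrees(th)+90)%180)
save(np.hstack([t,cv2.resize(s,(390,390),interpolation=cv2.INTER_CUBIC)]),"final.png")
```

```text
[0.54360278 0.07470748 0.2692364 ] 0.08483314869134892 [-0.90523287  0.85121646 -0.40295384] 29.5
stripe 100.01581
```

View pics/final.png

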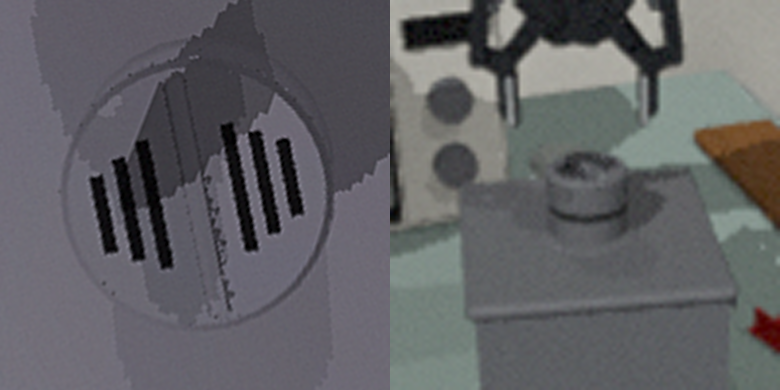

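Final view: the cap sits level on the collar with its rib at about 100°, roughly 94° clockwise of the notches. The gripper is clear above it. Its rise into the pockets was felt, so I hand in.

```bash
python3 -c "
from station import ctrl
print(ctrl.finish_job())"
```

```text
the job is handed in; nothing more can be done
None
```

The grey filter cap is back on the collar, pressed in, turned clockwise about 94° to its stop, released and handed in at about 30 s. That it locked rests on a felt rise of about 4.5 mm against the nominal 5.5 mm, as I heard no click and did not measure its final height separately.

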